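# Drip dish, then the amber bottle

## Robot

A 7-joint arm with a two-finger parallel gripper is mounted at the origin on a cart in front of the work surface, level with it; the furniture and walls round the work are solid. World frame = base frame: x ahead of the robot, y to its left, z up, the work surface at z = 0. Lengths are in mm, angles in rad, forces in N, time in s.
With the tool pointing down it reaches from about 425 to 950 mm from the base axis. Payload 4.7 kg.
Tool frame: the origin (TCP) lies at the centre of the arm's flange, where the gripper is bolted on; the fingertips stand 182 mm ahead of it and the grasp point (between the pads) lies 164 mm ahead of it; z points along the fingers, y is the line along which they close (so a half turn about z gives the same grasp; the last joint's range is limited). The gripper opens to 87 mm and grips with 3 to 60 N. Pads are 19 mm wide; open, the fingers measure 117 mm over their backs; the gripper's body (75 mm by 190 mm) begins 51 mm behind the grasp point.
Start: joints at [1.08, 0.469, -0.049, 1.532, 0.024, 1.141, -0.082], TCP at [300.788, -604.283, 404.773] pointing down, gripper open.
Joint ranges: [-2.59, 2.59], [-0.33, 1.99], [-1.39, 1.29], [0.1, 2.45], [-1.04, 4.18], [0.21, 1.99], [-2.66, 2.66]. Speed limits (rad/s): [2.57, 2.57, 3.14, 3.14, 3.14, 3.14, 3.14].

## Interface

Orientations are given as a unit quaternion [w, x, y, z].
In Python, from workcell import state, grab_frame, manip gives the robot as it stands.
- The arm moves only by the tool carry_out, never from a script. Its argument "targets" is a list that holds one entry, the list of rows, each a list of 7 numbers: the opening, from 0 (shut) to 1 (fully open), then the shift along the tool's x, y, z in m, then the turn, a rotation vector about the tool's x, y, z in rad. A call has 1 to 5 rows; each row shifts and turns the commanded pose from where the row before left it, along the tool's axes as they then stand; what a row does not reach is not made up. A row lasts 1/10 s, in which the tool goes at most 50 mm and 8.59 degrees, less where a joint would pass 70% of its speed; a pose out of reach is approached as far as the arm can. A call with a gripper value outside its range is refused whole. The fingers move at their own pace and stop on an object; the grip force is fixed at half the most. Time passes only in rows, so rows that do not move let the fingers close. It gives the time, the measured TCP pose, the force, the opening and the grip force at its end, in the units of the state.
- state(): the state, without advancing time (a new reading comes with each control period).
- grab_frame(name): name is "scene" or "top" or "wrist"; returns a dict with "frame" (480x640x3 uint8, red, green, blue), "mtx" (3x3 intrinsics, pixels), "k1" (the pictures are not rectified: a ray, as slopes to the right and down, at radius r is drawn at 1 + k1 r^2 times it, then the intrinsics apply), "extrinsics" (4x4, takes a point from world to camera coordinates); the wrist camera has in their place "mount" (4x4, takes a point from camera to tool coordinates, whose origin is the TCP and whose axes are the flange's). Camera axes: x right, y up, looking along -z (the intrinsics and any distortion apply to the point x, -y, -z); pixel columns grow to the right and rows downward; lengths in mm; the calibration is good to about 2 mm. A picture is of the moment at which its call begins: read the wrist's pose just before it. There is no depth.
- manip.close_job(): hands the job in; it is judged then, once.
The state is a dict: "time": time; "joint_pos": joint angles; "joint_velocities": joint speeds; "joint_efforts": joint torques, N m; "position": TCP position; "ee_rot": TCP orientation; "wrist_force": force on the tool from outside, world axes, zero at the start; "torque": the same for the moment, N m; "gripper_width": opening from 0.0 (shut) to 1.0 (fully open); "finger_force": force on a finger pad.
Only numpy, scipy, OpenCV 4.12 (cv2) and the standard library are available. Lean on these libraries where they do the work, as an engineer would, in place of code of your own. Each camera call takes 0.05 s, during which the arm holds its last target. There are 200 camera calls.

## Task

Put the round metal drip dish, right way up, in the middle of the white ring on the dark green mat and let go of it. Then stand the brown bottle with the black cap in the middle of the dish, upright on its floor. Set the bottle down without dropping or tipping it, and leave the white bottle where it stands.

Things in the scene. Friction and masses are not known exactly. Their poses are not given: they have to be found in the camera images.
- drip_dish: Round open dish of plain bright metal with an upright wall: 64 mm outer diameter, 18 mm high, wall 3 mm thick, 58 mm inner diameter, floor 4 mm thick; about 0.1 kg, loose, standing right way up on the bench. Origin: centre of its underside; z up. It may be grasped across its outer diameter at any yaw.
- amber_bottle: Brown (amber) round bottle with a black cap, closed: 38 mm diameter, 98 mm high, straight-sided from the foot to about 55 mm, then shoulder and cap; about 0.12 kg, loose, standing upright on the bench. Origin: centre of its underside; z up along the bottle.
- ring (a point): Centre of the white printed ring (98 mm outer, 89 mm inner diameter) on a fixed dark green mat 130 x 130 mm, 3 mm thick, lying on the bench; the point lies on the mat's upper face, 3 mm above the bench; z up.
- white_bottle: White round bottle with a red band and a black cap: 33 mm diameter, 88 mm high, loose, standing upright on the bench; it is not needed and stays where it is. Origin: centre of its underside. (The brown bottle and this one may change places. A dark bottle with a yellow cap and a roll of yellow tape stand farther back.)
There are look-alikes about, which are no part of the job. There is more than one size of the part that bears ring; the job needs the larger. Several things have the shape of the drip_dish; the one meant has the colours described above.

How it is judged (in metres and radians):
On the way, in this order (a step that is already met when the one before it is completed fails the run):
1. the dish stands released, flat and still empty in the white ring (horizontal distance between drip_dish and ring below 0.015 m and z of drip_dish in the frame of ring below 0.004 m and angle between drip_dish's own z axis and vertical below 0.1 rad and contact force between the fingers and drip_dish below 0.1 N and linear speed of drip_dish below 0.02 m/s and horizontal distance between amber_bottle and drip_dish above 0.06 m), for 0.2 s.
2. the brown bottle stands released in the dish (horizontal distance between amber_bottle and drip_dish below 0.013 m and z of amber_bottle in the frame of drip_dish below 0.007 m and angle between amber_bottle's own z axis and vertical below 0.1 rad and contact force between the fingers and amber_bottle below 0.1 N), for 0.2 s.
At the end, for the whole second after the job is handed in: The dish lies flat on the mat, right way up, its centre within 15 mm of the ring's centre; the brown bottle stands upright (within 0.1 rad) on the dish's floor, within 13 mm of the dish's centre; both at rest; the white bottle is within 30 mm of where it stood (horizontal distance between drip_dish and ring below 0.015 m and z of drip_dish in the frame of ring below 0.004 m and angle between each of drip_dish, amber_bottle's own z axis and vertical below 0.1 rad and horizontal distance between amber_bottle and drip_dish below 0.013 m and z of amber_bottle in the frame of drip_dish below 0.007 m and linear speed of each of amber_bottle, drip_dish below 0.02 m/s and distance of white_bottle from where it was at the start of the episode below 0.03 m); the robot touches nothing.
It fails at once if the brown bottle is tipped by more than 0.5 rad (angle between amber_bottle's own z axis and vertical above 0.5 rad).
It fails at once if the brown bottle is dropped (falls free of the fingers faster than 0.6 m/s, some 20 mm) (contact force between the fingers and amber_bottle below 0.05 N and linear speed of amber_bottle above 0.6 m/s).
It fails at once if the white bottle is moved by more than 30 mm (distance of white_bottle from where it was at the start of the episode above 0.03 m).
It also fails if it takes over 58 s, if anything falls off the work surface, if the arm or the gripper's body presses on something with over 40 N, if the wrist force passes 120 N, or if a joint passes its speed limit or range.

## Working session

There is one attempt and no reset: what is moved stays moved. The work goes in short steps, Python scripts to look and compute and a tool call to move; the robot and the scene stay as the last step left them, time stands still between calls to the robot, and variables do not carry over. Pictures are saved under pics/ and viewed, at most 10 in all, crops included, and the job is handed in when it is done.

Besides the shell and the picture viewer there is one more tool, called after "Request:" as name(argument=value, ...) on one line, values as JSON. carry_out: Moves the arm, as the interface text tells. Its arguments: {"type":"object","properties":{"targets":{"type":"array","items":{"type":"array","items":{"type":"array","items":{"type":"number"}}}}},"required":["targets"]}

```bash
mkdir -p pics; cat > h.py <<'E'
import numpy as np, cv2
from workcell import state, grab_frame, manip
from scipy.spatial.transform import Rotation as R
def rot(s):
    q=s["ee_rot"]; return R.from_quat([q[1],q[2],q[3],q[0]]).as_matrix()
def grab(name):
    s=state(); f=grab_frame(name)
    if name=="wrist":
        T=np.eye(4); T[:3,:3]=rot(s); T[:3,3]=s["position"]; f["c2w"]=T@np.array(f["mount"])
    else: f["c2w"]=np.linalg.inv(np.array(f["extrinsics"]))
    f["s"]=s; return f
def save(f,n,box=None,k=1):
    im=f["frame"][:,:,::-1]
    if box: im=im[box[1]:box[3],box[0]:box[2]]
    cv2.imwrite("pics/"+n,cv2.resize(im,None,fx=k,fy=k,interpolation=cv2.INTER_CUBIC))
def ray(f,u,v):
    K=np.array(f["mtx"]); d=np.array([f["k1"],0,0,0],float)
    p=cv2.undistortPoints(np.array([[[u,v]]],float),K,d)[0,0]
    return f["c2w"][:3,3], f["c2w"][:3,:3]@np.array([p[0],-p[1],-1])
def onplane(f,u,v,z):
    o,d=ray(f,u,v); return o+d*(z-o[2])/d[2]
def proj(f,P):
    M=np.linalg.inv(f["c2w"]); c=M[:3,:3]@np.array(P,float)+M[:3,3]
    x=np.array([c[0],-c[1]])/-c[2]; x=x*(1+f["k1"]*(x@x)); K=np.array(f["mtx"])
    return K[0,0]*x[0]+K[0,2],K[1,1]*x[1]+K[1,2]
E
python3 - <<'E'
from h import *
np.set_printoptions(precision=3,suppress=True)
for n in ("scene","top","wrist"):
    f=grab(n); save(f,n+"0.png"); print(n,f["c2w"],f["mtx"],f["k1"])
    np.save(n+"0.npy",f,allow_pickle=True)
print(state())
E
```

```text
scene [[  -0.517    0.483   -0.707 -244.282]
 [  -0.855   -0.273    0.44   577.986]
 [   0.02     0.832    0.554  697.36 ]
 [   0.       0.       0.       1.   ]] [[466.795   0.    322.251]
 [  0.    466.795 237.611]
 [  0.      0.      1.   ]] -0.0751301147938253
top [[   0.028    0.998   -0.065  492.298]
 [  -0.999    0.029    0.024   78.204]
 [   0.026    0.064    0.998 1204.713]
 [   0.       0.       0.       1.   ]] [[587.342   0.    310.497]
 [  0.    587.342 236.657]
 [  0.      0.      1.   ]] -0.16999741633009438
wrist [[   0.446    0.857    0.257  370.736]
 [  -0.895    0.427    0.127 -568.974]
 [  -0.001   -0.287    0.958  383.594]
 [   0.       0.       0.       1.   ]] [[413.905   0.    319.491]
 [  0.    413.905 239.125]
 [  0.      0.      1.   ]] -0.09592355460409459
{'time': 0.15, 'joint_pos': array([ 1.08 ,  0.469, -0.049,  1.533,  0.024,  1.141, -0.082]), 'joint_velocities': array([ 0.002, -0.003,  0.   , -0.006,  0.   , -0.002,  0.   ]), 'joint_efforts': array([  0.001, -50.842,  -0.081, -23.642,  -0.061,   0.036,   0.   ]), 'position': array([ 300.704, -604.143,  403.982]), 'ee_rot': array([-0.001,  0.973,  0.229, -0.   ]), 'wrist_force': array([-0.318,  0.714, -0.375]), 'torque': array([-0.001, -0.013, -0.017]), 'finger_force': 0.0, 'gripper_width': 1.0039201070383328}
```

View pics/top0.png

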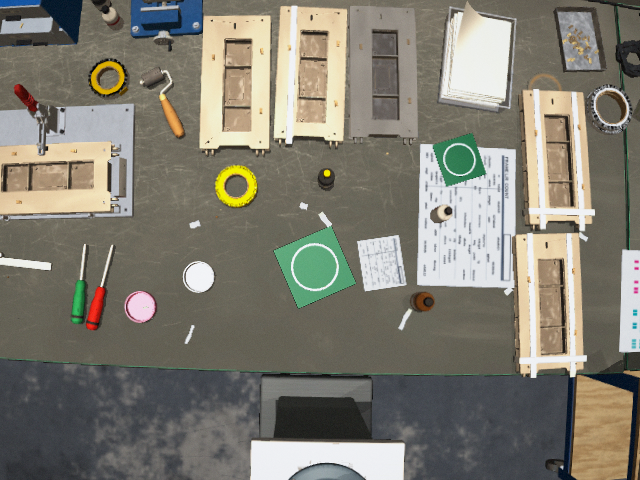

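View pics/scene0.png

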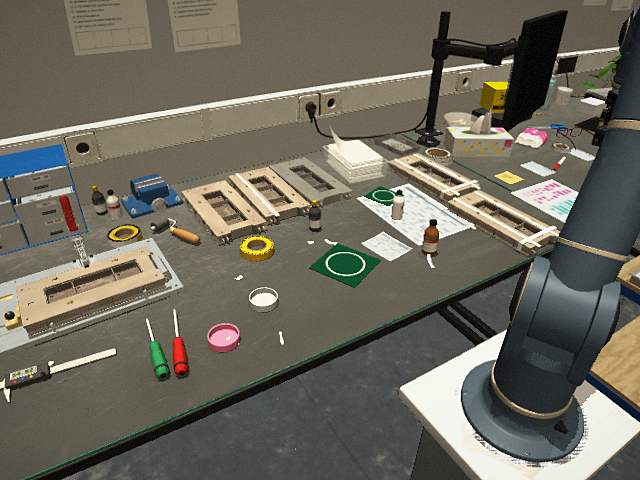

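```bash
python3 - <<'E'
from h import *
t=np.load("top0.npy",allow_pickle=True).item(); s=np.load("scene0.npy",allow_pickle=True).item();w=np.load("wrist0.npy",allow_pickle=True).item()
def c(f,u,v,r=40,n=260): return cv2.resize(f["frame"][max(0,v-r):v+r,max(0,u-r):u+r],(n,n),interpolation=cv2.INTER_CUBIC)
im=np.vstack([np.hstack([c(t,199,277),c(t,140,307),c(t,600,105)]),np.hstack([c(s,263,299),c(s,224,337),cv2.resize(w["frame"],(260,260))])])
cv2.imwrite("pics/crop1.png",im[:,:,::-1])
for n,u,v,z in (("ring",315,267,3),("small",459,159,3),("white dish",199,277,18),("pink",140,307,18),("amber cap",425,300,98),("white cap",446,212,88),("tape",236,186,20),("yel",326,174,90),("610",608,108,20)):
    print(n,onplane(t,u,v,z).round(1), t["frame"][v,u])
E
```

```text
ring [508.8  38.1   3. ] [ 94 168 124]
small [ 744.2 -260.2    3. ] [ 49 124  83]
white dish [481.4 272.4  18. ] [242 244 246]
pink [416.6 391.4  18. ] [242 213 232]
amber cap [ 450.2 -169.7   98. ] [39 31 30]
white cap [ 620.8 -210.6   88. ] [18 18 18]
tape [668.4 203.9  20. ] [105 103  88]
yel [686.4  24.7  90. ] [242 235   0]
610 [ 873.8 -600.6   20. ] [95 93 83]
```

View pics/crop1.png

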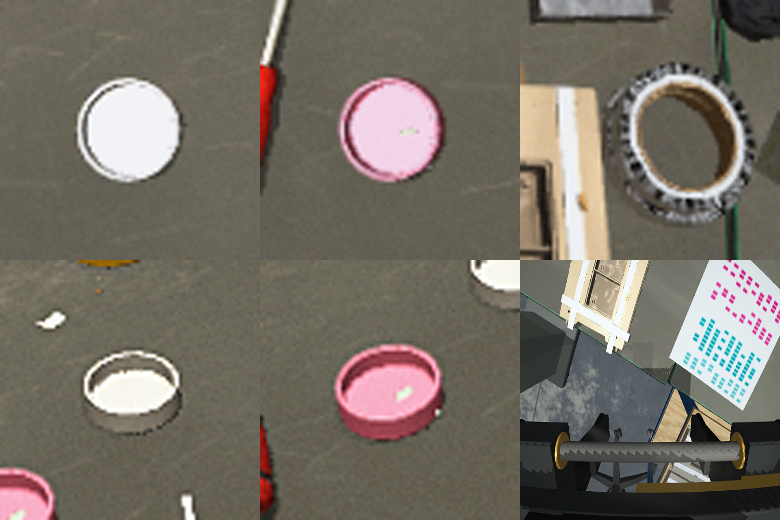

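The scene has two ring mats. The one at top px (315,267) is the larger, and the one at (459,159) is the smaller look-alike.

There are two dishes: a colourless bright one at (199,277) and a pink one at (140,307). The tape roll at (608,108) has no floor. The colourless one at (199,277) fits "plain bright metal", and I will check it again from close up. The brown bottle is at (424,301) and the white one at (444,213).

Next I measure these with masks and start moving.

```bash
cat >> h.py <<'E'
def blob(m,u,v):
    n,l,st,c=cv2.connectedComponentsWithStats(m.astype(np.uint8),connectivity=8)
    ids=[i for i in range(1,n) if st[i,4]>60]; i=min(ids,key=lambda i:np.hypot(*(c[i]-[u,v])))
    return max(cv2.findContours((l==i).astype(np.uint8),cv2.RETR_EXTERNAL,cv2.CHAIN_APPROX_NONE)[0],key=len)[:,0,:]
def circ(f,c,z):
    P=np.array([onplane(f,u,v,z)[:2] for u,v in c]); 
    (x,y),(a,b),_=cv2.fitEllipse(P.astype(np.float32)); return np.array([x,y,a,b]).round(1)
E
python3 - <<'E'
from h import *
t=np.load("top0.npy",allow_pickle=True).item(); s=np.load("scene0.npy",allow_pickle=True).item()
im=t["frame"].astype(int); mn=im.min(2); hsv=cv2.cvtColor(t["frame"],cv2.COLOR_RGB2HSV)
print("ring",circ(t,blob((mn>150),315,267),3))
print("small",circ(t,blob((mn>150),459,159),3))
print("dish",circ(t,blob((mn>160),199,277),18))
print("pink",circ(t,blob((im[:,:,0]-im[:,:,1]>25)&(im[:,:,2]>im[:,:,1]+5),140,307),18))
am=(im[:,:,0]>im[:,:,2]*1.6)&(im[:,:,0]<170)&(im[:,:,0]>60)
c=blob(am,424,301); print("amber top bbox",cv2.boundingRect(c)); print([onplane(t,*c.mean(0),z).round(0) for z in (30,55)])
i2=s["frame"].astype(int); am=(i2[:,:,0]>i2[:,:,2]*1.6)&(i2[:,:,0]>50)
c=blob(am,431,240); b=cv2.boundingRect(c); print(b)
print("amber foot scene", onplane(s,b[0]+b[2]/2,b[1]+b[3],0).round(0), "cap", onplane(s,433,221,98).round(0))
E
```

```text
ring [509.5  39.5  96.2  97. ]
small [ 744.2 -260.1   68.8   69.2]
dish [482.6 274.6  62.   62.2]
pink [417.8 392.1  62.8  64.7]
amber top bbox (413, 292, 22, 19)
[array([ 445., -177.,   30.]), array([ 446., -172.,   55.])]
(424, 225, 15, 19)
amber foot scene [ 475. -214.    0.] cap [ 448. -176.   98.]
```

Request:
carry_out(targets=[[[1, 0, 0, 0, 0, 0, 0.1155], [1, 0, 0, 0, 0, 0, 0.1155], [1, 0, 0, 0, 0, 0, 0.1155], [1, 0, 0, 0, 0, 0, 0.1155], [1, 0, 0, 0, 0, 0, 0]]])

```text
time: 0.65
position: [300.9, -604.1, 404.4]
ee_rot: [-0.0, 1.0, 0.0, -0.0]
wrist_force: [0.7, 0.4, -0.6]
gripper_width: 1.001
finger_force: 0.0
```

The ring is at (509.5, 39.5), the dish at about (482, 274) and the amber bottle at about (448, -173). The tool is now aligned with the world axes, so I travel to a point above the dish.

Request:
carry_out(targets=[[[1, 0.035, -0.035, 0, 0, 0, 0], [1, 0.035, -0.035, 0, 0, 0, 0], [1, 0.035, -0.035, 0, 0, 0, 0], [1, 0.035, -0.035, 0, 0, 0, 0], [1, 0.04, -0.03, 0, 0, 0, 0]]])

```text
time: 1.15
position: [481.5, -432.5, 404.9]
ee_rot: [-0.0, 1.0, 0.001, -0.0]
wrist_force: [0.9, -1.3, 0.8]
gripper_width: 0.999
finger_force: 0.0
```

Request:
carry_out(targets=[[[1, 0, -0.048, 0, 0, 0, 0], [1, 0, -0.048, 0, 0, 0, 0], [1, 0, -0.048, 0, 0, 0, 0], [1, 0, -0.048, 0, 0, 0, 0], [1, 0, -0.048, 0, 0, 0, 0]]])

```text
time: 1.65
position: [480.5, -192.3, 404.8]
ee_rot: [0.0, 1.0, 0.001, 0.0]
wrist_force: [1.1, 0.2, -0.4]
gripper_width: 1.0
finger_force: 0.0
```

Request:
carry_out(targets=[[[1, 0, -0.048, 0, 0, 0, 0], [1, 0, -0.048, 0, 0, 0, 0], [1, 0, -0.048, 0, 0, 0, 0], [1, 0, -0.048, 0, 0, 0, 0], [1, 0, -0.048, 0, 0, 0, 0]]])

```text
time: 2.15
position: [480.4, 47.5, 405.0]
ee_rot: [0.0, 1.0, 0.001, 0.0]
wrist_force: [0.7, -0.4, 0.0]
gripper_width: 1.0
finger_force: 0.0
```

Request:
carry_out(targets=[[[1, 0, -0.048, 0, 0, 0, 0], [1, 0, -0.048, 0, 0, 0, 0], [1, 0, -0.048, 0, 0, 0, 0], [1, 0, -0.04, 0, 0, 0, 0], [1, 0, -0.03, 0, 0, 0, 0]]])

```text
time: 2.65
position: [480.2, 262.6, 404.8]
ee_rot: [-0.0, 1.0, 0.003, 0.0]
wrist_force: [-0.6, 0.1, 1.2]
gripper_width: 1.001
finger_force: 0.0
```

Request:
carry_out(targets=[[[1, 0.002, -0.01, 0.04, 0, 0, 0], [1, 0, 0, 0.04, 0, 0, 0], [1, 0, 0, 0.03, 0, 0, 0], [1, 0, 0, 0, 0, 0, 0]]])

```text
time: 3.05
position: [481.6, 268.6, 290.7]
ee_rot: [0.002, 1.0, 0.001, -0.004]
wrist_force: [-0.0, -0.4, -0.0]
gripper_width: 1.0
finger_force: 0.0
```

```bash
python3 - <<'E'
from h import *
f=grab("wrist"); save(f,"wdish.png"); np.save("wdish.npy",f,allow_pickle=True)
u,v=proj(f,[482.6,274.6,18]); print(u,v, f["s"]["position"],f["frame"][int(v),int(u)])
mn=f["frame"].min(2); c=blob(mn>150,u,v); print(cv2.boundingRect(c),circ(f,c,18))
E
```

```text
307.7595876345737 238.4788866101991 [481.55024637 268.5728581  290.70221954] [223 221 208]
(260, 188, 99, 97) [483.2 273.8  62.4  63.1]
```

View pics/wdish.png

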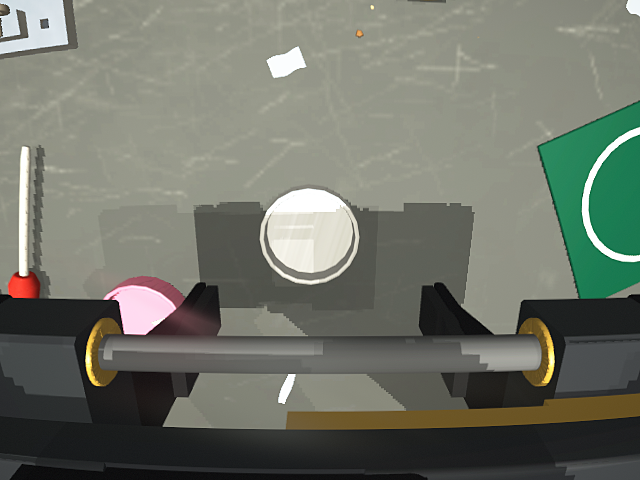

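The wrist view shows a grey-white dish with a shiny reflecting floor at px (309,236). The pink look-alike is at (145,305) and the mat is on the right. The bright one is the dish meant, at (483, 274). I descend partway, then check.

Request:
carry_out(targets=[[[1, 0.001, -0.005, 0.03, 0, 0, 0], [1, 0, 0, 0.03, 0, 0, 0], [1, 0, 0, 0, 0, 0, 0], [1, 0, 0, 0, 0, 0, 0]]])

```text
time: 3.5
position: [484.7, 275.1, 236.5]
ee_rot: [-0.001, 1.0, 0.0, 0.001]
wrist_force: [0.8, -0.2, -0.0]
gripper_width: 1.0
finger_force: 0.0
```

```bash
python3 - <<'E'
from h import *
f=grab("wrist")
u,v=proj(f,[483,274,18]); print(u,v, f["s"]["position"],f["s"]["ee_rot"],f["s"]["joint_pos"])
mn=f["frame"].min(2); c=blob(mn>150,u,v); print(cv2.boundingRect(c),circ(f,c,18))
E
```

```text
321.8424494479318 278.42842616528355 [484.67019268 275.07501081 236.48235551] [-5.82912194e-04  9.99999328e-01  9.55424837e-05  9.97757789e-04] [-0.31980398  0.51059591 -0.35282425  1.94980072  0.25866885  0.7222568
 -2.39684832]
(261, 218, 123, 115) [483.2 273.8  62.4  62.7]
```

Request:
carry_out(targets=[[[1, -0.001, 0.001, 0.025, 0, 0, 0], [1, 0, 0, 0.02, 0, 0, 0], [1, 0, 0, 0.006, 0, 0, 0], [1, 0, 0, 0, 0, 0, 0], [1, 0, 0, 0, 0, 0, 0]]])

```text
time: 4.05
position: [483.7, 274.2, 185.3]
ee_rot: [-0.001, 1.0, -0.0, 0.001]
wrist_force: [0.8, -0.3, -0.6]
gripper_width: 1.001
finger_force: 0.0
```

Request:
carry_out(targets=[[[0.75, 0, 0, 0, 0, 0, 0], [0.7, 0, 0, 0, 0, 0, 0], [0.6, 0, 0, 0, 0, 0, 0], [0.5, 0, 0, 0, 0, 0, 0], [0.5, 0, 0, 0, 0, 0, 0]]])

```text
time: 4.55
position: [483.1, 273.7, 184.1]
ee_rot: [-0.0, 1.0, -0.0, 0.0]
wrist_force: [-0.1, -0.4, 3.0]
gripper_width: 0.733
finger_force: 30.0
```

The dish is gripped: the opening reads 64 mm and the force 30 N. I lift it and carry it towards the ring.

Request:
carry_out(targets=[[[0.5, 0, 0, -0.02, 0, 0, 0], [0.5, 0, 0, -0.03, 0, 0, 0], [0.5, 0, 0, -0.03, 0, 0, 0], [0.5, 0.006, 0.03, 0, 0, 0, 0], [0.5, 0.005, 0.04, 0, 0, 0, 0]]])

```text
time: 5.05
position: [494.0, 205.2, 265.0]
ee_rot: [-0.001, 1.0, 0.002, 0.001]
wrist_force: [0.7, -0.4, -0.9]
gripper_width: 0.736
finger_force: 30.0
```

Request:
carry_out(targets=[[[0.5, 0.005, 0.045, 0, 0, 0, 0], [0.5, 0.005, 0.045, 0, 0, 0, 0], [0.5, 0.005, 0.04, 0, 0, 0, 0], [0.5, 0, 0.034, 0, 0, 0, 0], [0.5, 0, 0, 0, 0, 0, 0]]])

```text
time: 5.55
position: [508.7, 33.8, 263.1]
ee_rot: [0.002, 1.0, -0.005, -0.001]
wrist_force: [-0.5, 0.2, -0.4]
gripper_width: 0.733
finger_force: 30.0
```

```bash
python3 - <<'E'
from h import *
f=grab("wrist"); save(f,"wring.png")
print(proj(f,[509.5,39.5,3]), proj(f,[*f["s"]["position"][:2],f["s"]["position"][2]-167]),f["s"]["position"],f["s"]["ee_rot"])
im=f["frame"].astype(int)
c=blob((im[:,:,1]-im[:,:,0]>30),*proj(f,[509.5,39.5,3])); r=cv2.minAreaRect(np.array([onplane(f,u,v,3)[:2] for u,v in c],np.float32)); print(r)
E
```

```text
(np.float64(308.43486596997127), np.float64(247.57746030775195)) (np.float64(317.83441165633184), np.float64(321.8179286260955)) [508.71437088  33.84289541 263.11942314] [ 1.73554492e-03  9.99986811e-01 -4.74495299e-03 -9.22413026e-04]
((523.9080200195312, 41.040340423583984), (59.672515869140625, 87.06925201416016), 8.327064514160156)
```

View pics/wring.png

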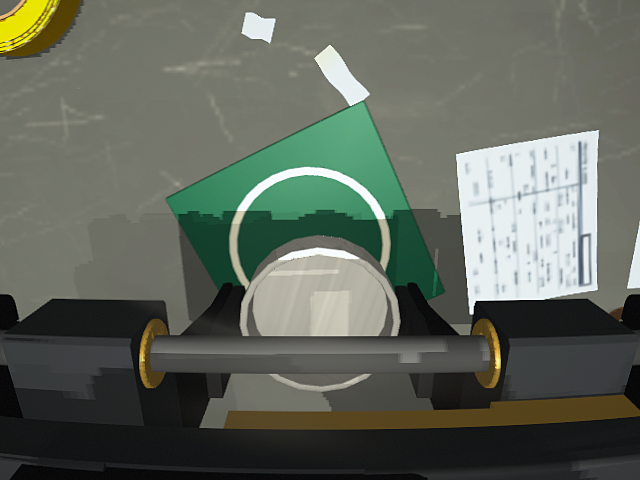

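The wrist view shows the dish held level at px (318,320). The ring behind it is centred near (310,248), which agrees with the top-view estimate. I descend partway and recheck the pose.

Request:
carry_out(targets=[[[0.5, 0, 0, 0.03, 0, 0, 0], [0.5, 0, 0, 0.02, 0, 0, 0], [0.5, 0, 0, 0.01, 0, 0, 0], [0.5, 0, 0, 0, 0, 0, 0], [0.5, 0, 0, 0, 0, 0, 0]]])

```text
time: 6.1
position: [509.2, 40.6, 204.2]
ee_rot: [-0.0, 1.0, 0.001, 0.0]
wrist_force: [0.9, 0.6, -1.4]
gripper_width: 0.733
finger_force: 30.0
```

Request:
carry_out(targets=[[[0.5, 0, 0.001, 0.008, 0, 0, 0], [0.5, 0, 0, 0.006, 0, 0, 0], [0.5, 0, 0, 0.002, 0, 0, 0], [0.5, 0, 0, 0, 0, 0, 0], [0.5, 0, 0, 0, 0, 0, 0]]])

```text
time: 6.6
position: [509.0, 38.7, 187.8]
ee_rot: [-0.0, 1.0, -0.0, 0.0]
wrist_force: [0.0, -0.5, -0.3]
gripper_width: 0.732
finger_force: 30.0
```

Request:
carry_out(targets=[[[0.5, 0, 0, 0.001, 0, 0, 0], [0.5, 0, 0, 0, 0, 0, 0], [0.8, 0, 0, 0, 0, 0, 0], [1, 0, 0, 0, 0, 0, 0], [1, 0, 0, 0, 0, 0, 0]]])

```text
time: 7.1
position: [509.0, 38.7, 186.8]
ee_rot: [0.0, 1.0, -0.0, 0.0]
wrist_force: [0.3, 0.2, 0.7]
gripper_width: 0.897
finger_force: 0.0
```

Request:
carry_out(targets=[[[1, 0, 0, 0, 0, 0, 0], [1, 0, 0, 0, 0, 0, 0], [1, 0, 0, -0.01, 0, 0, 0], [1, 0, 0, -0.03, 0, 0, 0], [1, 0, 0, -0.045, 0, 0, 0]]])

```text
time: 7.6
position: [508.0, 38.5, 271.4]
ee_rot: [0.0, 1.0, 0.0, -0.003]
wrist_force: [0.6, -0.7, -0.2]
gripper_width: 1.003
finger_force: 0.0
```

Request:
carry_out(targets=[[[1, 0, 0, -0.045, 0, 0, 0], [1, 0, 0, -0.04, 0, 0, 0], [1, -0.01, 0.04, 0, 0, 0, 0], [1, -0.01, 0.045, 0, 0, 0, 0], [1, -0.01, 0.045, 0, 0, 0, 0]]])

```text
time: 8.1
position: [478.2, -92.3, 358.1]
ee_rot: [0.0, 1.0, 0.001, 0.001]
wrist_force: [1.5, -0.1, -0.5]
gripper_width: 1.001
finger_force: 0.0
```

Request:
carry_out(targets=[[[1, -0.01, 0.045, 0, 0, 0, 0], [1, -0.01, 0.035, 0, 0, 0, 0], [1, -0.01, 0, 0, 0, 0, 0], [1, 0, 0, 0, 0, 0, 0], [1, 0, 0, 0, 0, 0, 0]]])

```text
time: 8.6
position: [449.1, -170.0, 357.2]
ee_rot: [-0.0, 1.0, 0.001, 0.0]
wrist_force: [-0.6, 0.6, -0.3]
gripper_width: 1.0
finger_force: 0.0
```

```bash
python3 - <<'E'
from h import *
t=grab("top"); f=grab("wrist"); save(f,"wamb.png"); np.save("wamb.npy",f,allow_pickle=True); np.save("top1.npy",t,allow_pickle=True)
mn=t["frame"].min(2); u,v=proj(t,[509,39,18])
n,l,st,c=cv2.connectedComponentsWithStats((mn>140).astype(np.uint8)); 
for i in range(1,n):
    if np.hypot(*(c[i]-[u,v]))<8 and st[i,4]>20: print(st[i],c[i].round(1),onplane(t,*c[i],10).round(1))
print("dish/ring expected",u,v,proj(t,[509.5,39.5,3]))
print(f["s"]["position"],f["s"]["ee_rot"],"amber",proj(f,[448,-173,98]),proj(f,[448,-173,0]))
E
```

```text
[291 243  48  48 409] [314.6 266.6] [509.4  39.2  10. ]
[299 251  32  32 782] [314.6 266.9] [508.8  39.2  10. ]
dish/ring expected 314.8090541243941 266.7732555450418 (np.float64(314.3266492814831), np.float64(266.6185029279261))
[ 449.43045746 -169.77691752  357.18774   ] [-1.37139672e-04  9.99998954e-01  1.33086502e-03  5.49093522e-04] amber (np.float64(324.6430998494364), np.float64(252.6136664538971)) (np.float64(323.1672057343795), np.float64(215.4677704861927))
```

View pics/wamb.png

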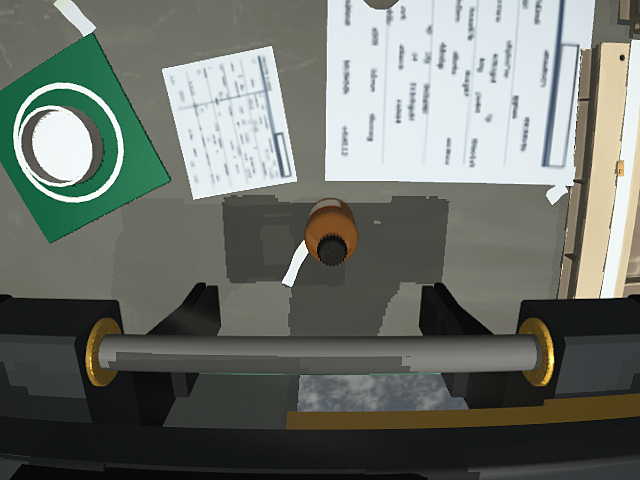

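The dish stands in the ring at (509, 39). The brown bottle with the black cap is at px (331,232), its cap centre at (332,250). No other brown bottle is near it. I refine from the cap.

```bash
python3 - <<'E'
from h import *
f=np.load("wamb.npy",allow_pickle=True).item(); im=f["frame"].astype(int)
cap=(im.max(2)<75)&(np.abs(im[:,:,0]-im[:,:,2])<25); cap[:225]=0; cap[275:]=0; cap[:,:305]=0; cap[:,360:]=0
c=blob(cap,332,250); b=cv2.boundingRect(c); print(b, cv2.minEnclosingCircle(c)); print("cap",onplane(f,*c.mean(0),96).round(1))
am=(im[:,:,0]>im[:,:,2]*1.5)&(im[:,:,0]>60); am[:190]=0; am[280:]=0
c=blob(am,331,225); b=cv2.boundingRect(c); print(b); (u,v),r=cv2.minEnclosingCircle(c)
o,d=ray(f,b[0]+b[2]/2-.5,228); print("body mid at z50",(o+d*(50-o[2])/d[2]).round(1))
E
```

```text
(305, 234, 42, 41) ((324.5, 257.5), 25.544178009033203)
cap [ 444.2 -173.8   96. ]
(304, 198, 55, 65)
body mid at z50 [ 450.6 -178.2   50. ]
```

```bash
python3 - <<'E'
from h import *
f=np.load("wamb.npy",allow_pickle=True).item(); t=np.load("top1.npy",allow_pickle=True).item()
print(onplane(f,332,250,97), [onplane(f,331,v,z).round(1) for v,z in ((232,45),(225,25))])
for z in (0,55,97): print(z,proj(f,[449,-178,z]))
im=t["frame"]; save(t,"tamb.png",(400,280,450,320),12)
print([ (proj(t,[449,-178,z])) for z in (0,30,97)])
E
```

```text
[ 449.35716703 -177.49208742   97.        ] [array([ 446.2, -178.3,   45. ]), array([ 446.3, -178.9,   25. ])]
0 (np.float64(329.16043940979574), np.float64(214.3174429614762))
55 (np.float64(330.95473496086373), np.float64(232.03816733162537))
97 (np.float64(332.8253446693389), np.float64(250.55828896323064))
[(np.float64(418.5388831168242), np.float64(298.6375101260633)), (np.float64(421.6348530649935), np.float64(299.23454078607165)), (np.float64(429.1376084504118), np.float64(300.67955880686895))]
```

View pics/tamb.png

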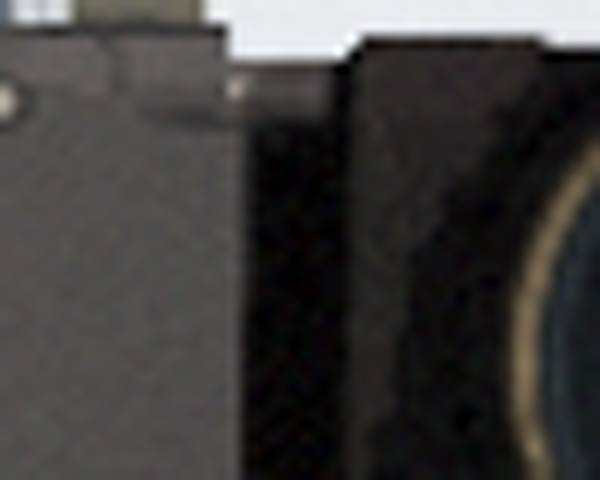

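That crop shows only the gripper covering the bottle, so it is no use. The wrist fix gives (449, -178). I go lower and recheck.

Request:
carry_out(targets=[[[1, 0, 0.006, 0.02, 0, 0, 0], [1, 0, 0, 0.025, 0, 0, 0], [1, 0, 0, 0.01, 0, 0, 0], [1, 0, 0, 0, 0, 0, 0], [1, 0, 0, 0, 0, 0, 0]]])

```text
time: 9.2
position: [449.5, -176.8, 302.3]
ee_rot: [0.0, 1.0, 0.001, 0.0]
wrist_force: [-0.9, 0.6, 0.2]
gripper_width: 1.001
finger_force: 0.0
```

```bash
python3 - <<'E'
from h import *
f=grab("wrist"); np.save("wamb2.npy",f,allow_pickle=True); print(f["s"]["position"],f["s"]["ee_rot"])
u,v=proj(f,[449,-177,55]); print(u,v,proj(f,[449,-177,97]))
b=[int(u)-90,int(v)-70,int(u)+90,int(v)+65]; print(b); save(f,"wamb2.png",b,4)
t=np.load("top0.npy",allow_pickle=True).item(); im=t["frame"].astype(int)[285:318,405:442]
d=im.sum(2); m=(d<140); ys,xs=np.nonzero(m); print("top0 dark",xs.mean()+405,ys.mean()+285,m.sum()); print(d[10:28:2,5:34:2])
E
```

```text
[ 449.53248862 -176.77672745  302.27096475] [5.99838039e-06 9.99999732e-01 5.87481776e-04 4.36193417e-04]
319.6211182491932 257.5440706884737 (np.float64(319.72812850133363), np.float64(286.04258217035664))
[229, 187, 409, 322]
top0 dark 422.24038461538464 301.96153846153845 104
[[278 161 179 116 134 177 171 217 221 219 227 251 299 305 306]
 [245 190 119 102 180 179 184 179 105 112 138 231 300 290 290]
 [191 228 138 130 184 186 202  71 108 151 141 130 243 301 294]
 [168 232 119 144 190 193 177  30 146 162 150 141 238 293 300]
 [198 238 136 137 183 169 195  40 152 140 138 134 233 290 287]
 [239 218 168 112 173 182 187 136  59 113 105 181 283 289 285]
 [276 184 239 116 146 172 189 198 178 154 189 241 293 287 289]
 [518 298 156 175 125 137 188 188 181 183 223 293 294 289 292]
 [671 329 258 230 171 160 223 236 247 264 289 285 279 295 288]]
```

View pics/wamb2.png

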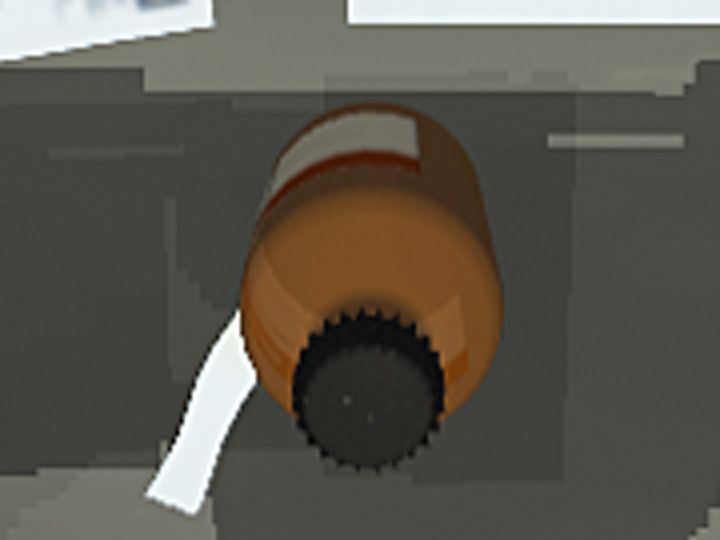

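The close crop shows the cap top centred at px (322,288), so the bottle is at about (448, -178). I descend to a grasp height of 52 mm.

Request:
carry_out(targets=[[[1, -0.001, 0.001, 0.02, 0, 0, 0], [1, 0, 0, 0.03, 0, 0, 0], [1, 0, 0, 0.025, 0, 0, 0], [1, 0, 0, 0.01, 0, 0, 0], [1, 0, 0, 0, 0, 0, 0]]])

```text
time: 9.75
position: [448.0, -178.2, 216.5]
ee_rot: [-0.0, 1.0, 0.0, -0.001]
wrist_force: [0.1, -0.5, -0.1]
gripper_width: 1.002
finger_force: 0.0
```

Request:
carry_out(targets=[[[0.7, 0, 0, 0, 0, 0, 0], [0.6, 0, 0, 0, 0, 0, 0], [0.55, 0, 0, 0, 0, 0, 0], [0.52, 0, 0, 0, 0, 0, 0], [0.52, 0, 0, 0, 0, 0, 0]]])

```text
time: 10.25
position: [448.0, -178.4, 217.2]
ee_rot: [0.0, 1.0, -0.0, 0.0]
wrist_force: [-0.2, 0.1, 0.7]
gripper_width: 0.636
finger_force: 0.0
```

Closing the last part slowly.

Request:
carry_out(targets=[[[0.5, 0, 0, 0.001, 0, 0, 0], [0.48, 0, 0, 0, 0, 0, 0], [0.46, 0, 0, 0, 0, 0, 0], [0.44, 0, 0, 0, 0, 0, 0], [0.42, 0, 0, 0, 0, 0, 0]]])

```text
time: 10.75
position: [447.9, -178.3, 215.7]
ee_rot: [0.0, 1.0, -0.0, 0.0]
wrist_force: [-0.3, -0.3, 0.3]
gripper_width: 0.43
finger_force: 0.7
```

Request:
carry_out(targets=[[[0.4, 0, 0, 0, 0, 0, 0], [0.35, 0, 0, 0, 0, 0, 0], [0.3, 0, 0, 0, 0, 0, 0], [0.3, 0, 0, 0, 0, 0, 0], [0.3, 0, 0, 0, 0, 0, 0]]])

```text
time: 11.25
position: [447.9, -178.4, 215.7]
ee_rot: [0.0, 1.0, -0.0, 0.0]
wrist_force: [0.5, -0.0, -1.1]
gripper_width: 0.423
finger_force: 30.0
```

The bottle is gripped. I lift it and go above the dish, keeping the speed gentle.

Request:
carry_out(targets=[[[0.3, 0, 0, -0.01, 0, 0, 0], [0.3, 0, 0, -0.02, 0, 0, 0], [0.3, 0, 0, -0.025, 0, 0, 0], [0.3, 0, 0, -0.02, 0, 0, 0], [0.3, 0, 0, -0.01, 0, 0, 0]]])

```text
time: 11.75
position: [448.3, -178.3, 303.0]
ee_rot: [0.001, 1.0, -0.0, 0.002]
wrist_force: [0.9, -0.3, -1.2]
gripper_width: 0.423
finger_force: 30.0
```

Request:
carry_out(targets=[[[0.3, 0.004, -0.015, 0, 0, 0, 0], [0.3, 0.008, -0.025, 0, 0, 0, 0], [0.3, 0.009, -0.03, 0, 0, 0, 0], [0.3, 0.009, -0.03, 0, 0, 0, 0], [0.3, 0.009, -0.03, 0, 0, 0, 0]]])

```text
time: 12.25
position: [486.8, -47.2, 300.7]
ee_rot: [0.0, 1.0, -0.0, -0.0]
wrist_force: [1.0, -0.1, -1.6]
gripper_width: 0.422
finger_force: 30.0
```

Request:
carry_out(targets=[[[0.3, 0.009, -0.03, 0, 0, 0, 0], [0.3, 0.008, -0.025, 0, 0, 0, 0], [0.3, 0.005, -0.02, 0, 0, 0, 0], [0.3, 0, -0.0125, 0, 0, 0, 0], [0.3, 0, 0, 0, 0, 0, 0]]])

```text
time: 12.75
position: [508.5, 40.9, 300.6]
ee_rot: [-0.0, 1.0, 0.002, -0.0]
wrist_force: [0.8, -0.9, -0.6]
gripper_width: 0.429
finger_force: 30.0
```

Request:
carry_out(targets=[[[0.3, 0, 0, 0, 0, 0, 0], [0.3, 0, 0, 0, 0, 0, 0]]])

```text
time: 12.95
position: [508.7, 37.7, 300.6]
ee_rot: [0.0, 1.0, -0.001, -0.0]
wrist_force: [-0.2, -0.2, -1.8]
gripper_width: 0.424
finger_force: 30.0
```

```bash
python3 - <<'E'
from h import *
f=grab("wrist"); s=grab("scene"); p=f["s"]["position"]; print(p,f["s"]["ee_rot"],f["s"]["finger_force"])
u,v=proj(s,[509,39,60]); b=[int(u)-66,int(v)-75,int(u)+67,int(v)+75]
a=cv2.resize(s["frame"][b[1]:b[3],b[0]:b[2]],(400,450),interpolation=cv2.INTER_CUBIC); w=cv2.resize(f["frame"][100:460,160:480],(400,450))
print(b); cv2.imwrite("pics/held.png",np.hstack([a,w])[:,:,::-1])
print("dish rim expected in wrist",proj(f,[509,39,21]),"bottle cap in wrist",proj(f,[p[0],p[1],p[2]-216+97]))
E
```

```text
[508.66246281  37.68488505 300.59183059] [ 4.94294541e-04  9.99999128e-01 -1.18823486e-03 -2.95270047e-04] 29.99375287326984
[280, 170, 413, 320]
dish rim expected in wrist (np.float64(316.7890464016689), np.float64(239.48354763167913)) bottle cap in wrist (np.float64(318.9868193661457), np.float64(401.6190794290334))
```

View pics/held.png

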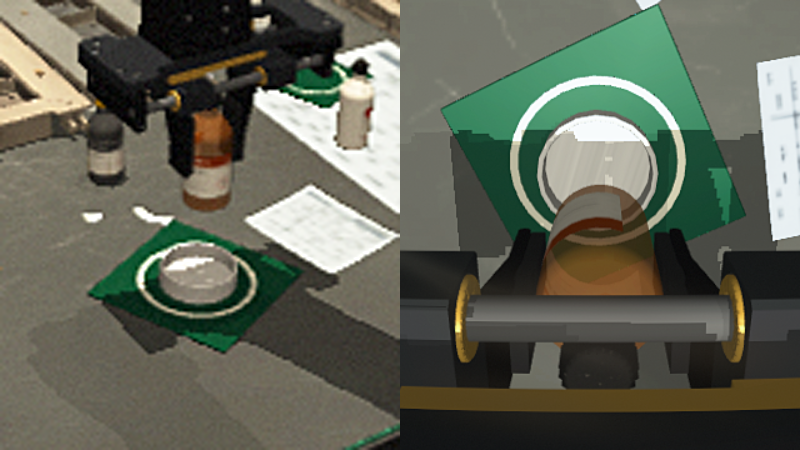

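Left: the bottle hangs upright above the dish, which sits in the ring. Right: the dish centre is at px (319,236) in the wrist frame and the bottle axis at column 318, so they are aligned. I lower the bottle.

Request:
carry_out(targets=[[[0.3, 0, 0, 0.015, 0, 0, 0], [0.3, 0, 0, 0.025, 0, 0, 0], [0.3, 0, 0, 0.015, 0, 0, 0], [0.3, 0, 0, 0.01, 0, 0, 0], [0.3, 0, 0, 0, 0, 0, 0]]])

```text
time: 13.55
position: [508.5, 38.6, 234.7]
ee_rot: [0.0, 1.0, -0.0, -0.001]
wrist_force: [-0.6, -1.0, -0.5]
gripper_width: 0.424
finger_force: 30.0
```

Request:
carry_out(targets=[[[0.3, 0, 0, 0.005, 0, 0, 0], [0.3, 0, 0, 0.004, 0, 0, 0], [0.3, 0, 0, 0.002, 0, 0, 0], [0.3, 0, 0, 0, 0, 0, 0], [0.3, 0, 0, 0, 0, 0, 0]]])

```text
time: 14.05
position: [509.0, 39.2, 225.0]
ee_rot: [-0.0, 1.0, -0.0, 0.0]
wrist_force: [-0.1, -0.2, -1.6]
gripper_width: 0.425
finger_force: 30.0
```

Request:
carry_out(targets=[[[0.3, 0, 0, 0.001, 0, 0, 0], [0.3, 0, 0, 0.001, 0, 0, 0], [0.3, 0, 0, 0, 0, 0, 0], [0.3, 0, 0, 0, 0, 0, 0]]])

```text
time: 14.45
position: [508.9, 39.2, 222.8]
ee_rot: [0.0, 1.0, -0.0, 0.0]
wrist_force: [0.4, 0.5, -2.1]
gripper_width: 0.425
finger_force: 30.0
```

Request:
carry_out(targets=[[[0.3, 0, 0, 0.0005, 0, 0, 0], [0.3, 0, 0, 0.0005, 0, 0, 0], [0.3, 0, 0, 0, 0, 0, 0], [0.3, 0, 0, 0, 0, 0, 0]]])

```text
time: 14.85
position: [509.0, 39.3, 222.7]
ee_rot: [0.0, 1.0, -0.0, 0.0]
wrist_force: [-2.7, -0.2, 7.7]
gripper_width: 0.425
finger_force: 30.0
```

There is contact: the upward force is 8 N. I open gradually, then rise.

Request:
carry_out(targets=[[[0.43, 0, 0, 0, 0, 0, 0], [0.46, 0, 0, 0, 0, 0, 0], [0.5, 0, 0, 0, 0, 0, 0], [0.6, 0, 0, 0, 0, 0, 0], [0.8, 0, 0, 0, 0, 0, 0]]])

```text
time: 15.35
position: [508.9, 39.2, 221.6]
ee_rot: [0.0, 1.0, -0.0, -0.0]
wrist_force: [0.3, 0.5, 0.6]
gripper_width: 0.609
finger_force: 0.0
```

Request:
carry_out(targets=[[[1, 0, 0, 0, 0, 0, 0], [1, 0, 0, 0, 0, 0, 0], [1, 0, 0, 0, 0, 0, 0], [1, 0, 0, 0, 0, 0, 0], [1, 0, 0, 0, 0, 0, 0]]])

```text
time: 15.85
position: [508.9, 39.2, 221.8]
ee_rot: [0.0, 1.0, -0.0, 0.0]
wrist_force: [-0.1, -1.0, 0.1]
gripper_width: 0.981
finger_force: 0.0
```

Request:
carry_out(targets=[[[1, 0, 0, -0.01, 0, 0, 0], [1, 0, 0, -0.03, 0, 0, 0], [1, 0, 0, -0.04, 0, 0, 0], [1, 0, 0, -0.04, 0, 0, 0], [1, 0, 0, -0.03, 0, 0, 0]]])

```text
time: 16.35
position: [509.0, 39.4, 375.1]
ee_rot: [-0.0, 1.0, 0.0, 0.002]
wrist_force: [0.7, 0.2, -1.5]
gripper_width: 0.998
finger_force: 0.0
```

Request:
carry_out(targets=[[[1, 0, 0, 0, 0, 0, 0], [1, 0, 0, 0, 0, 0, 0], [1, 0, 0, 0, 0, 0, 0]]])

```text
time: 16.65
position: [508.3, 39.0, 370.9]
ee_rot: [0.0, 1.0, -0.0, -0.001]
wrist_force: [-0.9, -0.0, 0.1]
gripper_width: 1.003
finger_force: 0.0
```

```bash
python3 - <<'E'
from h import *
f=grab("wrist"); s=grab("scene"); p=f["s"]["position"]; print(p)
u,v=proj(s,[509,39,40]); b=[int(u)-66,int(v)-75,int(u)+67,int(v)+75]
a=cv2.resize(s["frame"][b[1]:b[3],b[0]:b[2]],(400,450),interpolation=cv2.INTER_CUBIC); w=cv2.resize(f["frame"][100:460,160:480],(400,450))
cv2.imwrite("pics/done.png",np.hstack([a,w])[:,:,::-1]); print(proj(f,[509,39,21]),proj(f,[509,39,105]))
E
```

```text
[508.34863394  39.02396273 370.92464769]
(np.float64(319.09249606844395), np.float64(213.7706167743589)) (np.float64(319.1347954219671), np.float64(244.77832894835996))
```

View pics/done.png

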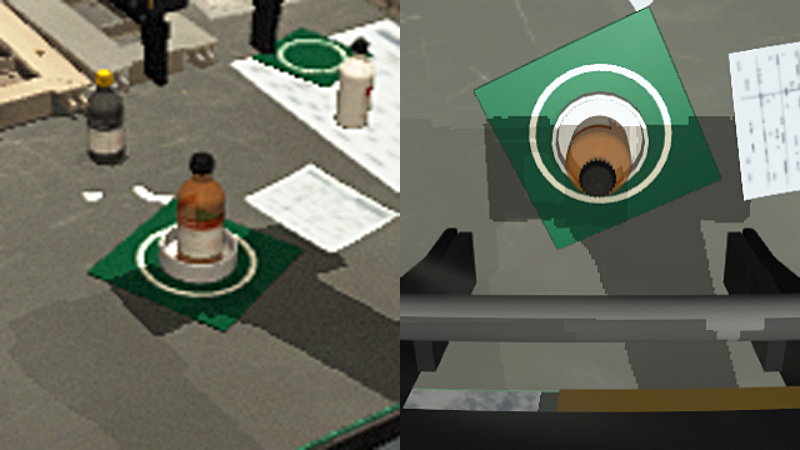

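The bottle stands upright in the middle of the dish, with the cap at wrist px (318,243) where (319,245) was expected. The dish is centred in the ring and the gripper is clear of everything, so I hand in.

```bash
python3 -c "
from workcell import manip
print(manip.close_job())"
```

```text
the job is handed in; nothing more can be done
None
```

I set the metal drip dish in the larger white ring and stood the brown bottle upright in the middle of it, leaving the white bottle untouched. I handed the job in at about 17 s of the 58 s allowed; no verdict came back.

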